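# Make up a tray of four billets and load the scanner

## Robot

A 6-joint arm with a two-finger parallel gripper is mounted at the origin on the work surface. World frame = base frame: x ahead of the robot, y to its left, z up, the work surface at z = 0. Lengths are in m, angles in rad, forces in N, time in s.
With the tool pointing down it reaches from about 0.35 to 0.975 m from the base axis. Payload 4.9 kg.
Tool frame: the origin (TCP) lies on the front face of the gripper's body, between the roots of the fingers; the fingertips stand 73 mm ahead of it and the grasp point (between the pads) lies 54 mm ahead of it; z points along the fingers, y is the line along which they close (so a half turn about z gives the same grasp; the last joint's range is limited). The gripper opens to 85 mm and grips with 20 to 120 N. Pads are 22 mm wide; open, the fingers measure 114 mm over their backs; the gripper's body (76 mm by 85 mm) begins 54 mm behind the grasp point. The pads swing forward as they close: fully open they stand 13 mm farther back than shut.
Start: joints at [1.025, 0.053, 1.613, -0, 1.476, -0.119], TCP at [0.259, 0.569, 0.304] pointing down, gripper open.
Joint ranges: [-3.01, 3.01], [-1.01, 2.22], [0.06, 2.58], [-1.02, 4.17], [0.09, 2.62], [-3.14, 3.14]. Speed limits (rad/s): [2.57, 2.57, 3.14, 3.14, 3.14, 3.14].

## Interface

Orientations are given as [roll, pitch, yaw] about the fixed x, y, z axes, in that order (R = Rz(yaw) Ry(pitch) Rx(roll)).
In Python, from plant import ctrl gives the robot as it stands. The module is installed in compiled form; this text tells all that it offers.
- The arm moves only by the tool apply_moves, never from a script. Its argument "deltas" is a list of rows, each a list of 5 numbers: the closure, from 0 (fully open) to 1 (shut), then the shift along the world's x, y, z in m, then the turn about the world's z in rad. A call has 1 to 10 rows; each row shifts and turns the commanded pose from where the row before left it; what a row does not reach is not made up. A row lasts 1/10 s, in which the tool goes at most 50 mm and 8.59 degrees, less where a joint would pass 70% of its speed; a pose out of reach is approached as far as the arm can. A call is refused whole if a number of a shift passes 0.05 or a number of a turn 0.15, either way. A call with a gripper value outside its range is refused whole. The fingers move at their own pace and stop on an object; the grip force is fixed at half the most. Time passes only in rows, so rows that do not move let the fingers close. It gives the time, the measured TCP pose, the force, the opening and the grip force at its end, in the units of the state.
- ctrl.state(): the state, without advancing time (a new reading comes with each control period).
- ctrl.capture(name): name is "scene" or "side" or "wrist"; returns the picture (420x560x3 uint8, red, green, blue); there is no depth.
- ctrl.camera_params(name): a dict with "K" (3x3 intrinsics, pixels), "origin" and "orientation" of the camera in the world. Camera axes: x right, y down, z forward; pixel columns grow to the right and rows downward; lengths in m; the calibration is good to about 2 mm. The wrist camera is an equidistant fisheye: a pixel r from the principal point sees the ray r / f radians off the axis. A picture is of the moment at which its call begins: read the wrist's pose just before it. camera_params takes no time and is no camera call; for the wrist camera it gives the pose at the moment of the call.
- ctrl.sign_off(): hands the job in; it is judged then, once.
The state is a dict: "time_s": time; "joints": joint angles; "qvel": joint speeds; "joint_efforts": joint torques, N m; "tool_pos": TCP position; "ee_rot": TCP orientation; "ft_force": force on the tool from outside, world axes, zero at the start; "torque": the same for the moment, N m; "grip_width": finger opening in m; "finger_force": force on a finger pad.
Only numpy, scipy, OpenCV 4.12 (cv2) and the standard library are available. Lean on these libraries where they do the work, as an engineer would, in place of code of your own. Each camera call takes 0.05 s, during which the arm holds its last target. There are 200 camera calls.

## Task

Make the specimen tray up to exactly four full-size rock billets, lying flat on its floor (count those already in it; the short offcuts are not billets). Then carry the tray to the scanner, set it down gently on the bed between the guides in front of the bridge, let go of it there, and take a new hold to slide it gently under the bridge until it is fully home against the stop. Leave the spare billets, offcuts and everything else where they are.

Things in the scene. Friction and masses are not known exactly. Their poses are not given: they have to be found in the camera images.
- billet_a_mid (a point): A sawn grey rock billet: a plain rectangular block 46 x 27 x 22 mm, 70 g, lying flat (22 mm high) on the bench or already in the tray. This point is its centre, half-way up, 11 mm above what it lies on. Its x axis runs along the 46 mm length, y across the 27 mm width, z up.
- billet_b_mid (a point): A sawn grey rock billet: a plain rectangular block 46 x 27 x 22 mm, 70 g, lying flat (22 mm high) on the bench or already in the tray. This point is its centre, half-way up, 11 mm above what it lies on. Its x axis runs along the 46 mm length, y across the 27 mm width, z up.
- billet_c_mid (a point): A sawn grey rock billet: a plain rectangular block 46 x 27 x 22 mm, 70 g, lying flat (22 mm high) on the bench or already in the tray. This point is its centre, half-way up, 11 mm above what it lies on. Its x axis runs along the 46 mm length, y across the 27 mm width, z up.
- billet_d_mid (a point): A sawn grey rock billet: a plain rectangular block 46 x 27 x 22 mm, 70 g, lying flat (22 mm high) on the bench or already in the tray. This point is its centre, half-way up, 11 mm above what it lies on. Its x axis runs along the 46 mm length, y across the 27 mm width, z up.
- billet_e_mid (a point): A sawn grey rock billet: a plain rectangular block 46 x 27 x 22 mm, 70 g, lying flat (22 mm high) on the bench or already in the tray. This point is its centre, half-way up, 11 mm above what it lies on. Its x axis runs along the 46 mm length, y across the 27 mm width, z up.
- billet_f_mid (a point): A sawn grey rock billet: a plain rectangular block 46 x 27 x 22 mm, 70 g, lying flat (22 mm high) on the bench or already in the tray. This point is its centre, half-way up, 11 mm above what it lies on. Its x axis runs along the 46 mm length, y across the 27 mm width, z up.
- offcut_a_mid (a point): A short offcut of the same grey rock, only 22 x 27 x 22 mm: not a full billet, stays where it lies. This point is its centre, half-way up (11 mm).
- offcut_b_mid (a point): A short offcut of the same grey rock, only 22 x 27 x 22 mm: not a full billet, stays where it lies. This point is its centre, half-way up (11 mm).
- tray_floor (a point): Loose open aluminium specimen tray, about 0.36 kg empty, 228 mm long (x) by 128 mm wide (y) outside. Walls 4 mm thick, rim 18 mm above the underside, floor 4 mm thick. A bow handle spans its middle, a black pull stands out from its front (-x) end. Its far (+x) end meets the stop. This point: centre of the inner floor's upper face, 4 mm above the underside; z up.
- tray_bar (a point): Centre of the tray's carrying handle, a straight black bar over the tray's middle, 57 mm above its underside. It runs 120 mm along the tray's y, is 14 mm thick (x) and 22 mm high (46 to 68 mm above the underside), held at each end by an upright strap 20 mm wide on the side wall. Axes as the tray's.
- tray_pull (a point): The tray's front pull: an upright black block 22 mm wide (tray y), 20 mm thick (x), from 6 to 44 mm above the tray's underside, standing 12 mm clear of the front wall on a low neck. This point: on its upright centre line, 30 mm above the tray's underside and 136 mm in front of (-x from) the tray's centre. Axes as the tray's.
- scan_home (a point): Where the tray's centre stands when the tray is fully home: a point on the bed's top (12 mm above the bench), on its centre line, below the bridge, 114 mm before the near face of the end stop (a dark bar across the bed's far end, 22 mm high). x points along the bed away from the robot (the way the tray slides in), y left, z up. The tray slides with plain friction, a few newtons.
- scan_bed (a point): Benchtop rock scanner, fixed: a grey bed 420 mm long, 214 mm wide, 12 mm high. This point: middle of the bed's near (open) edge, on its top, 281 mm before scan_home; axes as scan_home. Two aluminium guides run the bed's length, inner faces 140 mm apart (6 mm play each side of the tray); 251 mm of bed lie before the bridge, tops flared outwards, ending 34 mm above the bench.
- scan_bridge (a point): White bridge across the bed with a black camera head on it. This point: middle of the beam's underside, 109 mm above the bench, straight above scan_home; axes the same. The beam is 60 mm deep (x) and 48 mm high, 210 mm wide, on two posts 182 mm apart; the head reaches 215 mm above the bench. The tray with its handle passes below, a hand holding the handle does not.
- rock_a: A rough rock, about 75 x 65 x 45 mm high, not part of the job. Origin under its middle.
- rock_b: A rough rock, about 65 x 55 x 40 mm high, not part of the job. Origin under its middle.
- rock_c: A rough rock, about 70 x 55 x 40 mm high, not part of the job. Origin under its middle.
- rock_d: A rough rock, about 90 x 70 x 50 mm high, not part of the job. Origin under its middle.
- rock_hammer: A steel geologist's hammer lying flat beside the scanner, about 315 mm long, 175 mm across the head, 26 mm high; not part of the job. Origin under its shaft, handle to -x.
Mind the look-alikes: they are no part of the job. What is shaped like the part that bears billet_c_mid but purple is not meant.

How it is judged:
By the outcome, as a careful person would: the job done as asked, in the order asked, and still so for the second after the job is handed in, with the robot touching nothing.
It also fails if it takes over 70 s, if anything falls off the work surface, if the arm or the gripper's body presses on something with over 40 N, if the wrist force passes 120 N, or if a joint passes its speed limit or range.

## Working session

There is one attempt and no reset: what is moved stays moved. The work goes in short steps, Python scripts to look and compute and a tool call to move; the robot and the scene stay as the last step left them, time stands still between calls to the robot, and variables do not carry over. Pictures are saved under pics/ and viewed, at most 10 in all, crops included, and the job is handed in when it is done.

Besides the shell and the picture viewer there is one more tool, called after "Call:" as a command line: name --pt "numbers of a row" for each row, then --argument value for the rest. apply_moves: Moves the arm, as the interface text tells. Its arguments: {"type":"object","properties":{"deltas":{"type":"array"}},"required":["deltas"]}

```bash
mkdir -p pics
cat > h.py <<'E'
import numpy as np, cv2
from plant import ctrl
from scipy.spatial.transform import Rotation as R
def cam(name):
    p=ctrl.camera_params(name); o=np.array(p["orientation"],float)
    M=o if o.shape==(3,3) else R.from_euler('xyz',o).as_matrix()
    return np.array(p["K"]),np.array(p["origin"]),M
def ray(name,uv,c=None):
    K,o,M=c or cam(name)
    x=(uv[0]-K[0,2])/K[0,0]; y=(uv[1]-K[1,2])/K[1,1]
    if name=="wrist":
        r=np.hypot(x,y); s=np.sin(r)/r if r>1e-9 else 1; d=np.array([x*s,y*s,np.cos(r)])
    else: d=np.array([x,y,1.])
    return o,M@d
def onz(name,uv,z,c=None):
    o,d=ray(name,uv,c); return o+d*(z-o[2])/d[2]
def proj(name,P,c=None):
    K,o,M=c or cam(name); q=M.T@(np.array(P)-o)
    if name=="wrist":
        a=np.hypot(q[0],q[1]); t=np.arctan2(a,q[2]); x,y=q[:2]/a*t
    else: x,y=q[:2]/q[2]
    return np.array([K[0,0]*x+K[0,2],K[1,1]*y+K[1,2]])
def save(name,f):
    c=cam(name); im=ctrl.capture(name); cv2.imwrite(f"pics/{f}.png",im[:,:,::-1]); 
    np.save(f"pics/{f}.npy",np.array([*c[0].ravel(),*c[1],*c[2].ravel()])); return im
def load(f):
    a=np.load(f"pics/{f}.npy"); return a[:9].reshape(3,3),a[9:12],a[12:].reshape(3,3)
E
python3 - <<'E'
from h import *
print(ctrl.state()); print(ctrl.camera_params("scene"))
for n in("scene","side","wrist"):
    save(n,n+"0"); print(n,*[a.round(3).tolist() for a in cam(n)])
a=np.hstack([cv2.imread("pics/scene0.png"),cv2.imread("pics/side0.png")])
E
```

```text
{'time_s': 0.0, 'joints': array([ 1.02498877e+00,  5.33624933e-02,  1.61429912e+00, -3.28429705e-05,
        1.47595374e+00, -1.19022784e-01]), 'qvel': array([ 2.73947353e-04, -6.62092441e-07, -7.14095026e-04,  4.12839218e-04,
       -1.70589823e-03,  6.74859177e-04]), 'joint_efforts': array([ 9.44128733e-04, -3.93686306e+01, -3.70179141e+01,  1.20095306e-04,
        7.04934428e-03, -1.90685569e-05]), 'tool_pos': array([0.25849072, 0.56852744, 0.30265629]), 'ee_rot': array([-3.13958038e+00, -2.07721524e-04,  2.71481081e+00]), 'ft_force': array([-1.1311944 , -0.44541438,  0.04709706]), 'torque': array([-0.00774615, -0.00573956, -0.03764143]), 'finger_force': 0.0, 'grip_width': 0.08559235119348858}
{'K': array([[421.73604951,   0.        , 283.96639473],
       [  0.        , 421.73604951, 213.51944491],
       [  0.        ,   0.        ,   1.        ]]), 'origin': array([ 1.63166007, -0.38894181,  0.89743914]), 'orientation': array([-2.18038652, -0.00679854,  1.27172214])}
scene [[421.736, 0.0, 283.966], [0.0, 421.736, 213.519], [0.0, 0.0, 1.0]] [1.632, -0.389, 0.897] [[0.295, 0.549, -0.782], [0.956, -0.163, 0.245], [0.007, -0.82, -0.573]]
side [[513.578, 0.0, 274.977], [0.0, 513.578, 206.388], [0.0, 0.0, 1.0]] [0.514, 1.155, 0.861] [[-1.0, 0.003, 0.016], [-0.012, 0.535, -0.845], [-0.011, -0.845, -0.535]]
wrist [[325.192, 0.0, 277.246], [0.0, 325.192, 209.499], [0.0, 0.0, 1.0]] [0.191, 0.598, 0.374] [[0.415, 0.872, 0.26], [0.91, -0.397, -0.119], [-0.0, 0.286, -0.958]]
```

View pics/scene0.png

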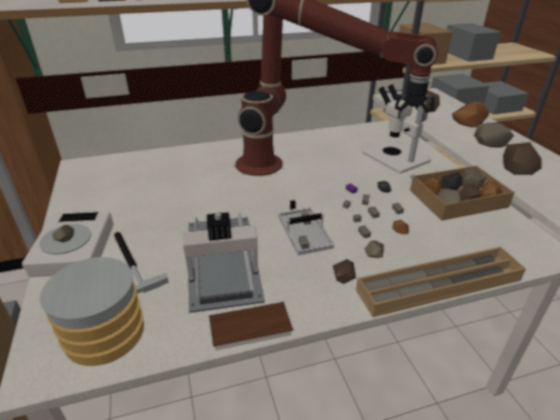

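View pics/side0.png

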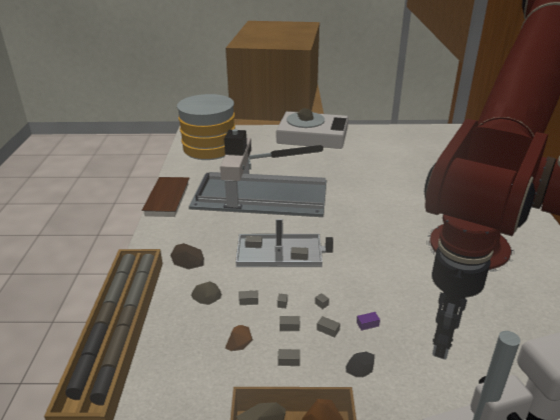

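Scene shows the far view: the scanner at (220,265), the tray at (305,230) and the loose blocks around (370,210). In the side view, the tray is at (280,250) with billets at (254,241) and (299,252). On the bench are four billet-sized grey blocks at (248,297), (290,323), (328,326) and (289,357), two offcuts at (282,300) and (321,300), and a purple decoy at (368,320). I'll enlarge and measure.

Run:
```python
from h import *
im=cv2.imread("pics/side0.png"); c=load("side0")
cv2.imwrite("pics/crop1.png",cv2.resize(im[165:375,180:390],None,fx=2.85,fy=2.85,interpolation=cv2.INTER_CUBIC))
g=cv2.cvtColor(im,cv2.COLOR_BGR2HSV)
print({k:g[k[1],k[0]].tolist() for k in [(248,294),(290,320),(290,329),(328,324),(282,340),(289,354),(254,240),(299,250),(270,260),(248,301)]})
V=g[:,:,2]; m=((V<145)&(g[:,:,1]<60)).astype(np.uint8); m[:285]=0
n,l,st,ce=cv2.connectedComponentsWithStats(m)
for i in range(1,n):
    if 40<st[i,4]<800 and 200<ce[i][0]<390 and st[i,1]<370:
        ct=cv2.findContours((l==i).astype(np.uint8),0,2)[0][0]
        print(ce[i].round(1),st[i].tolist(),onz("side",ce[i],0.013,c).round(3))
```

```text
{(248, 294): [21, 23, 110], (290, 320): [21, 24, 105], (290, 329): [19, 29, 71], (328, 324): [21, 25, 101], (282, 340): [21, 22, 164], (289, 354): [25, 27, 104], (254, 240): [19, 26, 108], (299, 250): [21, 25, 102], (270, 260): [75, 3, 158], (248, 301): [23, 28, 73]}
[206.1 293.8] [191, 285, 31, 20, 499] [0.703 0.214 0.013]
[248.2 297.5] [238, 290, 21, 16, 289] [0.6   0.227 0.013]
[282.  300.7] [277, 293, 11, 16, 151] [0.518 0.238 0.013]
[321.6 300.8] [314, 293, 16, 17, 178] [0.424 0.238 0.013]
[364.7 324.4] [356, 315, 25, 16, 67] [0.331 0.316 0.013]
[289.2 323.3] [279, 316, 22, 16, 329] [0.502 0.313 0.013]
[327.9 326.4] [316, 316, 25, 22, 355] [0.415 0.322 0.013]
[237.4 344.1] [225, 331, 28, 21, 58] [0.615 0.375 0.013]
[288.6 357.3] [277, 349, 24, 18, 393] [0.504 0.411 0.013]
[360.4 364.2] [345, 351, 30, 27, 621] [0.355 0.429 0.013]
```

View pics/crop1.png

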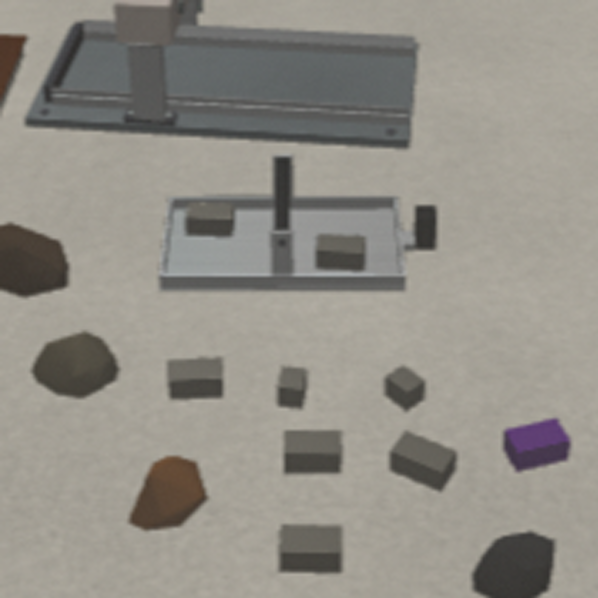

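Crop shows billet-sized blocks at crop (195,377), (312,450), (422,460) and (310,547). The short offcuts are at (292,387) and (405,387), and the purple decoy at (537,445). Two billets lie in the tray, at opposite corners: (210,218) and (340,251). So I need two more. I'll take full px (289,357) and (289,323): both are full length (~22 px against 11 for an offcut), grey and roughly aligned with x.

Run:
```python
from h import *
c=load("side0")
f=lambda u,v,z:print((u,v),onz("side",(180+u/2.85,165+v/2.85),z,c).round(3))
print("rim");[f(*p,.018) for p in[(162,278),(405,278),(401,198),(169,200)]]
print("tray billets top");[f(*p,.026) for p in[(188,206),(234,204),(188,219),(234,220),(318,235),(365,237),(318,250),(364,252)]]
print("bar top");[f(*p,.068) for p in[(283,157),(283,233)]]
print("pull top");f(426,207,.044)
print("bed");[f(*p,.012) for p in[(412,131),(410,45),(28,118),(45,30)]]
print("free tops");[f(*p,.022) for p in[(285,432),(341,431),(284,449),(342,450),(281,527),(341,527),(279,550),(342,551)]]
```

```text
rim
(162, 278) [0.636 0.099 0.018]
(405, 278) [0.413 0.099 0.018]
(401, 198) [ 0.409 -0.027  0.018]
(169, 200) [ 0.639 -0.024  0.018]
tray billets top
(188, 206) [ 0.618 -0.003  0.026]
(234, 204) [ 0.574 -0.006  0.026]
(188, 219) [0.617 0.019 0.026]
(234, 220) [0.573 0.02  0.026]
(318, 235) [0.492 0.044 0.026]
(365, 237) [0.448 0.048 0.026]
(318, 250) [0.493 0.068 0.026]
(364, 252) [0.45  0.071 0.026]
bar top
(283, 157) [ 0.526 -0.026  0.068]
(283, 233) [0.525 0.097 0.068]
pull top
(426, 207) [0.39  0.024 0.044]
bed
(412, 131) [ 0.389 -0.158  0.012]
(410, 45) [ 0.378 -0.344  0.012]
(28, 118) [ 0.804 -0.186  0.012]
(45, 30) [ 0.814 -0.384  0.012]
free tops
(285, 432) [0.523 0.3   0.022]
(341, 431) [0.478 0.299 0.022]
(284, 449) [0.523 0.319 0.022]
(342, 450) [0.478 0.32  0.022]
(281, 527) [0.525 0.399 0.022]
(341, 527) [0.481 0.399 0.022]
(279, 550) [0.527 0.421 0.022]
(342, 551) [0.481 0.422 0.022]
```

Call:
apply_moves --pt "0.3 0.0246 -0.0158 -0.01 -0.1144" --pt "0.3 0.0246 -0.0158 -0.01 -0.1144" --pt "0.3 0.0246 -0.0158 -0.01 -0.1144" --pt "0.3 0.0246 -0.0158 -0.01 -0.1144" --pt "0.3 0.0246 -0.0158 -0.01 -0.1144" --pt "0.3 0.0246 -0.0158 -0.01 -0.1144" --pt "0.3 0.0246 -0.0158 -0.01 -0.1144" --pt "0.3 0.0246 -0.0158 -0.01 -0.1144" --pt "0.3 0.0246 -0.0158 -0.01 -0.1144" --pt "0.3 0.0246 -0.0158 -0.01 -0.1144"

```text
time_s: 1.15
tool_pos: [0.5054, 0.41, 0.2031]
ee_rot: [-3.141, 0.0, 1.566]
ft_force: [0.1, -0.2, 0.9]
grip_width: 0.0595
finger_force: 0.0
```

Run:
```python
from h import *
s=ctrl.state(); print(s["tool_pos"],s["ee_rot"],s["grip_width"],s["qvel"].round(3))
save("wrist","w1"); print(*[a.round(3).tolist() for a in load("w1")[1:]])
```

```text
[0.50544589 0.41004567 0.20305929] [-3.14096455e+00  3.10967764e-04  1.56600793e+00] 0.05950469522565733 [-0.415  0.286 -0.15   0.003 -0.14   0.719]
[0.505, 0.482, 0.274] [[1.0, -0.005, -0.002], [-0.005, -0.958, -0.285], [0.0, 0.285, -0.958]]
```

View pics/w1.png

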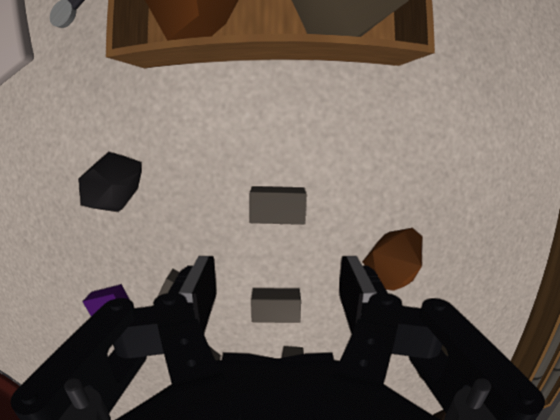

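Wrist view: billet 1 at px (278,206), billet 2 at (276,305), with the purple decoy off to the left.

Run:
```python
from h import *
s=ctrl.state(); print(s["tool_pos"],s["ee_rot"],s["qvel"].round(3))
im=cv2.imread("pics/w1.png"); c=load("w1"); v=im[:,:,1]
for box in[(240,180,316,230),(245,285,308,330)]:
    x0,y0,x1,y1=box; r=v[y0:y1,x0:x1]; _,m=cv2.threshold(r,0,255,cv2.THRESH_BINARY_INV+cv2.THRESH_OTSU)
    n,l,st,ce=cv2.connectedComponentsWithStats(m); i=1+st[1:,4].argmax()
    a=st[i]; print((a[0]+x0,a[1]+y0,a[2],a[3]))
    pts=np.argwhere(l==i)[:,::-1].astype(np.float32)+[x0,y0]
    W=np.array([onz("wrist",p,.022,c)[:2]*1000 for p in pts],np.float32); print(cv2.minAreaRect(W), W.min(0),W.max(0))
```

```text
[0.50805738 0.40715717 0.20103714] [-3.14140838  0.00358056  1.55977381] [ 0.041 -0.021  0.028  0.023  0.047 -0.131]
(np.int32(249), np.int32(186), np.int32(58), np.int32(39))
((504.51031494140625, 410.608154296875), (31.569459915161133, 45.76299285888672), 88.28104400634766) [481.19104 394.39203] [527.4452  426.47534]
(np.int32(251), np.int32(288), np.int32(50), np.int32(35))
((502.3425598144531, 315.2784118652344), (37.89495086669922, 45.83253860473633), 89.24398040771484) [479.25058 296.05194] [525.08466 334.18347]
```

Call:
apply_moves --pt "0.3 0 0 -0.025 0" --pt "0.3 0 -0.001 -0.03 0" --pt "0.3 0 0 -0.03 0" --pt "0.3 0 0 -0.02 0" --pt "0.3 0 0 -0.012 0" --pt "0.3 0 0 -0.007 0" --pt "0.3 0 0 -0.004 0" --pt "0.3 0 0 0 0" --pt "0.3 0 0 0 0"

```text
time_s: 2.1
tool_pos: [0.5054, 0.4104, 0.0772]
ee_rot: [3.14, -0.001, 1.571]
ft_force: [1.0, 0.4, 0.4]
grip_width: 0.0598
finger_force: 0.0
```

Call:
apply_moves --pt "0.3 0 -0.001 -0.004 0" --pt "0.3 0 0 -0.002 0" --pt "0.3 0 0 0 0" --pt "0.7 0 0 0 0" --pt "0.7 0 0 0 0" --pt "0.7 0 0 0 0" --pt "0.7 0 0 0 0" --pt "0.7 0 0 0 0"

```text
time_s: 2.9
tool_pos: [0.5052, 0.4092, 0.0706]
ee_rot: [3.14, -0.001, 1.571]
ft_force: [0.2, 0.8, 4.2]
grip_width: 0.0453
finger_force: 63.1
```

Call:
apply_moves --pt "0.7 0 0 0.02 0" --pt "0.7 0 0 0.035 0" --pt "0.7 0 -0.01 0.035 0" --pt "0.7 0.01 -0.04 0.01 0" --pt "0.7 0.01 -0.045 0 0" --pt "0.7 0.01 -0.045 0 0" --pt "0.7 0.01 -0.045 0 0" --pt "0.7 0.01 -0.045 0 0" --pt "0.7 0.01 -0.045 0 0" --pt "0.7 0.01 -0.04 0 0"

```text
time_s: 3.9
tool_pos: [0.5741, 0.0918, 0.1689]
ee_rot: [-3.14, 0.0, 1.57]
ft_force: [-0.0, 0.1, 0.2]
grip_width: 0.045
finger_force: 61.2
```

Call:
apply_moves --pt "0.7 0.008 -0.026 0 0" --pt "0.7 0 -0.01 0 0" --pt "0.7 0 0 0 0" --pt "0.7 0 0 0 0" --pt "0.7 0 0 0 0"

```text
time_s: 4.4
tool_pos: [0.5822, 0.0592, 0.1696]
ee_rot: [-3.141, -0.0, 1.572]
ft_force: [-0.9, 0.3, -1.0]
grip_width: 0.045
finger_force: 61.2
```

Run:
```python
from h import *
s=ctrl.state(); print(s["tool_pos"],s["grip_width"])
save("wrist","w2")
```

```text
[0.58223705 0.05924142 0.16959366] 0.045008381827894434
```

View pics/w2.png

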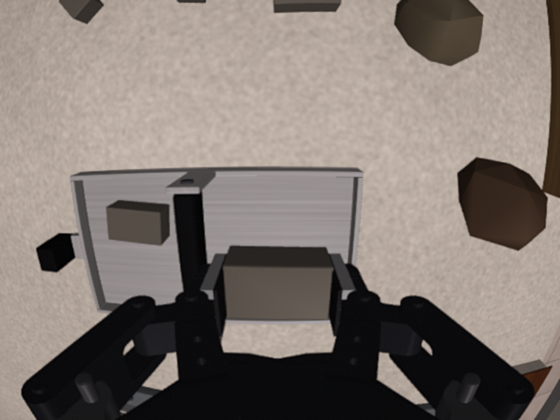

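The wrist view shows the billet held square over the tray. The tray's +y rim corners are at (73,176) and (362,171), the bar at (189,240), billet B at (138,223), and the pull at (55,252).

Run:
```python
from h import *
c=load("w2")
for p,z in[((73,176),.018),((362,171),.018),((176,194),.068),((203,193),.068),((355,240),.018),((109,206),.026),((168,210),.026),((109,240),.026),((164,245),.026),((51,237),.044)]: print(p,onz("wrist",p,z,c).round(4))
```

```text
(73, 176) [0.4179 0.0928 0.018 ]
(362, 171) [0.641  0.0935 0.018 ]
(176, 194) [0.5241 0.0889 0.068 ]
(203, 193) [0.54   0.0893 0.068 ]
(355, 240) [0.6395 0.0412 0.018 ]
(109, 206) [0.4544 0.07   0.026 ]
(168, 210) [0.5031 0.0669 0.026 ]
(109, 240) [0.4495 0.0424 0.026 ]
(164, 245) [0.4969 0.0397 0.026 ]
(51, 237) [0.4044 0.0501 0.044 ]
```

Call:
apply_moves --pt "0.7 0.003 -0.001 -0.025 0" --pt "0.7 0 0 -0.03 0" --pt "0.7 0 0 -0.02 0" --pt "0.7 0 0 -0.01 0" --pt "0.7 0 0 -0.005 0" --pt "0.7 0 0 -0.003 0" --pt "0.7 0 0 -0.001 0" --pt "0.7 0 0 0 0"

```text
time_s: 5.25
tool_pos: [0.5886, 0.0579, 0.0784]
ee_rot: [3.134, -0.0, 1.572]
ft_force: [5.0, -0.5, 2.3]
grip_width: 0.0445
finger_force: 66.2
```

Call:
apply_moves --pt "0.7 0 0 0 0" --pt "0.7 0 0 0 0"

```text
time_s: 5.45
tool_pos: [0.5885, 0.058, 0.0785]
ee_rot: [3.134, -0.0, 1.572]
ft_force: [4.8, -0.5, 2.2]
grip_width: 0.0451
finger_force: 66.2
```

Run:
```python
from h import *
a=save("wrist","w3"); b=save("side","s3")
A=a[150:420,60:480]; B=cv2.resize(b[190:300,200:371],(420,270),interpolation=cv2.INTER_CUBIC)
cv2.imwrite("pics/c3.png",np.vstack([A,B])[:,:,::-1])
```

```text
(no output)
```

View pics/c3.png

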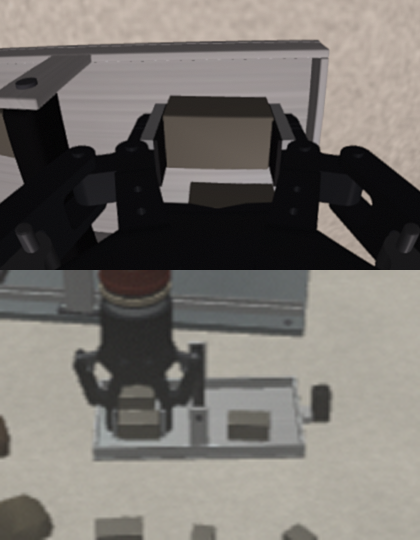

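The left finger's knuckle is touching the tray bar (crop top-left and the lower view at (190,390)). I'll shift +x a little, then release narrowly.

Call:
apply_moves --pt "0.7 0.003 0 0.001 0" --pt "0.7 0.001 0 0 0" --pt "0.7 0 0 -0.002 0" --pt "0.7 0 0 0 0"

```text
time_s: 5.95
tool_pos: [0.5896, 0.0573, 0.0746]
ee_rot: [-3.142, -0.0, 1.571]
ft_force: [1.6, 1.3, -0.2]
grip_width: 0.0444
finger_force: 66.5
```

Call:
apply_moves --pt "0.42 0 0 0 0" --pt "0.42 0 0 0 0" --pt "0.42 0 0 0 0" --pt "0.42 0 0 0.01 0" --pt "0.42 0 0 0.03 0" --pt "0.42 0 0 0.03 0"

```text
time_s: 6.55
tool_pos: [0.5882, 0.0568, 0.1447]
ee_rot: [-3.137, 0.0, 1.571]
ft_force: [0.7, -0.0, 0.1]
grip_width: 0.0494
finger_force: 0.0
```

Call:
apply_moves --pt "0.42 0 0.01 0.025 0" --pt "0.35 -0.012 0.04 0 0" --pt "0.3 -0.015 0.045 0 0" --pt "0.3 -0.015 0.045 0 0" --pt "0.3 -0.015 0.045 0 0" --pt "0.3 -0.015 0.04 0 0" --pt "0.3 -0.012 0.02 0 0" --pt "0.3 -0.0035 0.008 -0.01 0" --pt "0.3 0 0 -0.03 0" --pt "0.3 0 0 -0.03 0"

```text
time_s: 7.55
tool_pos: [0.5024, 0.3096, 0.0995]
ee_rot: [3.141, 0.0, 1.571]
ft_force: [0.1, 0.2, -0.4]
grip_width: 0.0598
finger_force: 0.0
```

Call:
apply_moves --pt "0.3 0 0 -0.015 0" --pt "0.3 0 0 -0.009 0" --pt "0.3 0 0 -0.005 0" --pt "0.3 0 0 0 0" --pt "0.7 0 0 0 0" --pt "0.7 0 0 0 0" --pt "0.7 0 0 0 0" --pt "0.7 0 0 0 0"

```text
time_s: 8.35
tool_pos: [0.5033, 0.3104, 0.0725]
ee_rot: [3.139, -0.001, 1.571]
ft_force: [0.9, -0.6, 6.6]
grip_width: 0.045
finger_force: 63.4
```

Call:
apply_moves --pt "0.7 0 0 0.02 0" --pt "0.7 0 0 0.04 0" --pt "0.7 0 -0.01 0.04 0" --pt "0.7 -0.005 -0.04 0 0" --pt "0.7 -0.006 -0.045 0 0" --pt "0.7 -0.006 -0.045 0 0" --pt "0.7 -0.006 -0.045 0 0" --pt "0.7 -0.006 -0.045 0 0" --pt "0.7 -0.006 -0.045 0 0" --pt "0.7 -0.004 -0.02 0 0"

```text
time_s: 9.35
tool_pos: [0.4622, 0.0123, 0.1705]
ee_rot: [-3.141, 0.001, 1.568]
ft_force: [0.4, 0.5, -0.3]
grip_width: 0.0448
finger_force: 62.8
```

Call:
apply_moves --pt "0.7 0 -0.0065 0 0" --pt "0.7 0 0 -0.03 0" --pt "0.7 0 0 -0.03 0" --pt "0.7 0 0 -0.02 0" --pt "0.7 0 0 -0.008 0" --pt "0.7 0 0 -0.004 0" --pt "0.7 0 0 -0.002 0" --pt "0.7 0 0 -0.001 0" --pt "0.7 0 0 0 0"

```text
time_s: 10.25
tool_pos: [0.4622, 0.0092, 0.0766]
ee_rot: [-3.137, -0.0, 1.573]
ft_force: [-10.7, -0.2, 9.0]
grip_width: 0.0446
finger_force: 64.8
```

Call:
apply_moves --pt "0.7 -0.002 0 0.002 0" --pt "0.7 -0.002 0 0 0" --pt "0.7 0 0 -0.001 0" --pt "0.7 0 0 0 0"

```text
time_s: 10.65
tool_pos: [0.4593, 0.0085, 0.0769]
ee_rot: [3.141, -0.0, 1.571]
ft_force: [0.2, -0.1, 0.0]
grip_width: 0.0446
finger_force: 63.6
```

Call:
apply_moves --pt "0.7 0 0 -0.001 0" --pt "0.42 0 0 0 0" --pt "0.42 0 0 0 0" --pt "0.42 0 0 0 0" --pt "0.42 0 0 0.01 0" --pt "0.42 0 0 0.03 0" --pt "0.42 0 0 0.04 0" --pt "0.42 0.03 0.02 0.03 0" --pt "0.42 0.036 0.006 0 0" --pt "0.42 0 0 0 0"

```text
time_s: 11.65
tool_pos: [0.529, 0.0349, 0.1885]
ee_rot: [3.136, 0.0, 1.572]
ft_force: [-0.3, 0.3, 0.2]
grip_width: 0.0496
finger_force: 0.0
```

Run:
```python
from h import *
s=ctrl.state(); print(s["tool_pos"],s["grip_width"],s["time_s"])
a=save("wrist","w4"); b=save("side","s4")
cv2.imwrite("pics/c4.png",np.vstack([a[100:420],cv2.resize(b[160:300,180:425],(560,320),interpolation=cv2.INTER_CUBIC)])[:600,:,::-1])
```

```text
[0.52895123 0.03489345 0.1885493 ] 0.0495655557596003 11.65
```

View pics/c4.png

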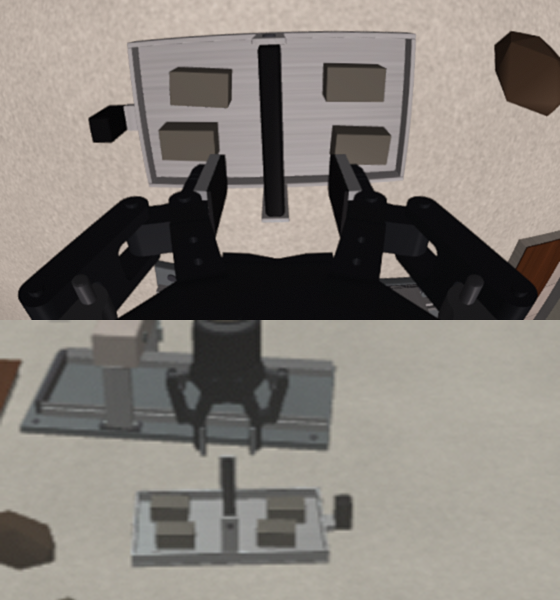

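Wrist and side views agree: four billets lie flat in the tray, two on each side of the bar, which runs from (269,45) to (275,215) in the crop. Next is a close look at the scanner.

Call:
apply_moves --pt "0.42 0 -0.02 0.03 0" --pt "0.42 0 -0.04 0.04 0" --pt "0.42 0 -0.045 0.03 0" --pt "0.42 0 -0.045 0.01 0" --pt "0.42 0 -0.03 0 0" --pt "0.42 0 -0.01 0 0" --pt "0.42 0 0 0 0" --pt "0.42 0 0 0 0"

```text
time_s: 12.55
tool_pos: [0.5245, -0.1466, 0.2881]
ee_rot: [-3.14, -0.001, 1.571]
ft_force: [0.4, -0.1, -0.5]
grip_width: 0.0494
finger_force: 0.0
```

Run:
```python
from h import *
c=load("w4")
for p,z in[((129,143),.018),((415,135),.018),((150,285),.018),((404,278),.018),((258,146),.068),((280,145),.068),((286,315),.068),((263,315),.068)]: print(p,onz("wrist",p,z,c).round(4))
s=ctrl.state(); print(s["tool_pos"],s["qvel"].round(3))
save("wrist","w5")
```

```text
(129, 143) [0.4117 0.0899 0.018 ]
(415, 135) [0.6369 0.0957 0.018 ]
(150, 285) [ 0.4149 -0.0355  0.018 ]
(404, 278) [ 0.6418 -0.0289  0.018 ]
(258, 146) [0.5173 0.0887 0.068 ]
(280, 145) [0.5302 0.0892 0.068 ]
(286, 315) [ 0.5348 -0.028   0.068 ]
(263, 315) [ 0.5186 -0.028   0.068 ]
[ 0.52451831 -0.14656989  0.28813502] [ 0.018  0.003 -0.004 -0.003 -0.003 -0.001]
```

View pics/w5.png

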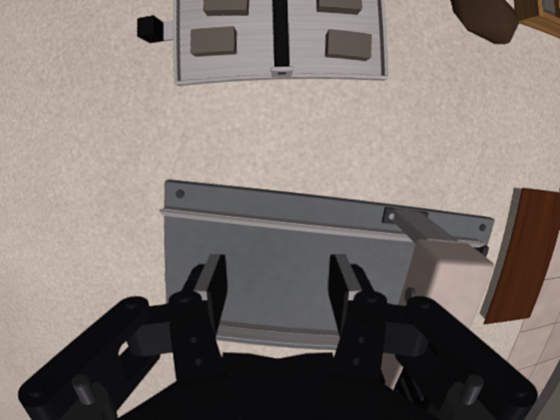

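Wrist view of the scanner: the bed's +y edge runs from (166,180) to (494,217), its near edge is at x≈166, the guides are at (163,212) and (220,330), and the bridge post foot is at (392,215).

Run:
```python
from h import *
c=load("w5"); q=lambda p,z:onz("wrist",p,z,c)[:2]
A=q((166,181),.012);B=q((494,218),.012); 
N=[q((165,y),.012) for y in(225,250,272)]
print(A,B,np.linalg.norm(B-A),np.arctan2(*(B-A)[::-1]),N)
g=cv2.imread("pics/w5.png",0)
print("cols",[ (x,g[178:225,x].tolist()) for x in(260,)])
print("guide+y top",q((163,211),.034),q((380,231),.034),"guide-y",q((222,329),.034),q((325,338),.034), q((222,345),.034))
# side-image check
cs=load("side0"); f=lambda u,v:onz("side",(180+u/2.85,165+v/2.85),.012,cs)[:2]
P,Q=f(409,133),f(28,115); print(P,Q,np.arctan2(*(Q-P)[::-1]),np.linalg.norm(P-Q))
yaw=np.arctan2(*(B-A)[::-1]); d=np.array([np.cos(yaw),np.sin(yaw)]);n=np.array([-d[1],d[0]])
m=A-.107*n; print("scan_bed",m,"home",m+.281*d,"yaw",yaw)
im=cv2.imread("pics/w5.png")
for w,X in(("bed",m),): print([proj("wrist",[*(m+a*d+b*n),z],c).round(0) for a,b,z in[(0,.07,.012),(.2,.07,.012),(.2,-.07,.012),(0,-.07,.012),(.251,.091,.012)]])
```

```text
[ 0.39744367 -0.14388622] [ 0.81018084 -0.18932797] 0.41523117177631497 -0.10965687727363288 [array([ 0.39105981, -0.19651269]), array([ 0.38712209, -0.22867588]), array([ 0.38293519, -0.25890466])]
cols [(260, [189, 187, 187, 186, 184, 180, 178, 180, 183, 182, 146, 72, 44, 66, 88, 95, 94, 94, 94, 94, 94, 93, 94, 93, 93, 93, 92, 92, 91, 91, 91, 91, 91, 90, 91, 91, 92, 90, 78, 72, 73, 98, 120, 119, 122, 139, 145])]
guide+y top [ 0.39885278 -0.17268223] [ 0.63637211 -0.19573227] guide-y [ 0.4543002  -0.32627617] [ 0.58354845 -0.34056197] [ 0.45192382 -0.35310996]
[ 0.39242946 -0.15411662] [ 0.8050433  -0.19222352] -0.09209364278293325 0.4143697875410988
scan_bed [ 0.38573388 -0.25024354] home [ 0.66504612 -0.28099541] yaw -0.10965687727363288
[array([165., 212.]), array([337., 230.]), array([318., 329.]), array([168., 312.]), array([382., 218.])]
```

Call:
apply_moves --pt "0.42 0 0.03 0 0.01" --pt "0.42 0 0.045 0 0.01" --pt "0.42 0 0.045 -0.02 0.007" --pt "0.42 0.001 0.035 -0.04 0" --pt "0.42 0 0.017 -0.04 0" --pt "0.42 0 0.005 -0.03 0" --pt "0.42 0 0 -0.025 0" --pt "0.42 0 0 -0.015 0" --pt "0.42 0 0 -0.009 0" --pt "0.42 0 0 0 0"

```text
time_s: 13.6
tool_pos: [0.5256, 0.0278, 0.1115]
ee_rot: [-3.14, -0.0, 1.598]
ft_force: [0.7, 0.7, -0.0]
grip_width: 0.0495
finger_force: 0.0
```

Call:
apply_moves --pt "0.7 0 0 0 0" --pt "0.95 0 0 0 0" --pt "0.95 0 0 0 0" --pt "0.95 0 0 0 0" --pt "0.95 0 0 0 0"

```text
time_s: 14.1
tool_pos: [0.527, 0.0271, 0.1141]
ee_rot: [3.14, 0.0, 1.598]
ft_force: [-2.6, 0.1, 5.8]
grip_width: 0.0131
finger_force: 61.8
```

Call:
apply_moves --pt "0.95 0 0 0.005 0" --pt "0.95 0 0 0.01 0" --pt "0.95 0 0 0.015 0" --pt "0.95 0 0 0.02 0" --pt "0.95 0 0 0.02 0" --pt "0.95 0 0 0.015 0" --pt "0.95 0 0 0.01 0" --pt "0.95 0 0 0 0" --pt "0.95 0 0 0 0"

```text
time_s: 15.0
tool_pos: [0.5258, 0.0274, 0.2069]
ee_rot: [-3.141, -0.0, 1.598]
ft_force: [-1.3, -0.3, -7.8]
grip_width: 0.013
finger_force: 59.8
```

Call:
apply_moves --pt "0.95 -0.006 -0.01 0 -0.01" --pt "0.95 -0.009 -0.02 0 -0.03" --pt "0.95 -0.009 -0.03 0 -0.03" --pt "0.95 -0.005 -0.035 0 -0.03" --pt "0.95 0 -0.04 0 -0.02" --pt "0.95 0 -0.04 0 -0.007" --pt "0.95 0 -0.04 0 0" --pt "0.95 0 -0.035 0 0" --pt "0.95 0 -0.025 0 0" --pt "0.95 0 -0.015 0 0"

```text
time_s: 16.0
tool_pos: [0.4959, -0.2647, 0.2061]
ee_rot: [-3.139, -0.0, 1.468]
ft_force: [0.5, 0.3, -7.0]
grip_width: 0.0131
finger_force: 59.8
```

Call:
apply_moves --pt "0.95 0 -0.004 -0.015 0" --pt "0.95 0 0 -0.025 0" --pt "0.95 0 0 -0.015 0" --pt "0.95 0 0 -0.005 0" --pt "0.95 0 0 0 0" --pt "0.95 0 0 0 0" --pt "0.95 0 0 0 0"

```text
time_s: 16.7
tool_pos: [0.498, -0.2669, 0.1489]
ee_rot: [3.139, 0.001, 1.471]
ft_force: [1.0, 0.2, -7.1]
grip_width: 0.0131
finger_force: 59.9
```

Run:
```python
from h import *
s=ctrl.state(); print(s["tool_pos"],s["ee_rot"],s["qvel"].round(3))
a=save("wrist","w6"); b=save("scene","n6")
cv2.imwrite("pics/c6.png",np.vstack([cv2.resize(a[170:390,100:480],(691,400)),np.pad(cv2.resize(b[200:320,150:320],(283,200)),((0,0),(0,408),(0,0)))])[:,:,::-1])
```

```text
[ 0.4980143  -0.26688328  0.14888167] [3.13924952e+00 1.32073169e-03 1.47127911e+00] [-0.001 -0.002 -0.001 -0.     0.003 -0.001]
```

View pics/c6.png

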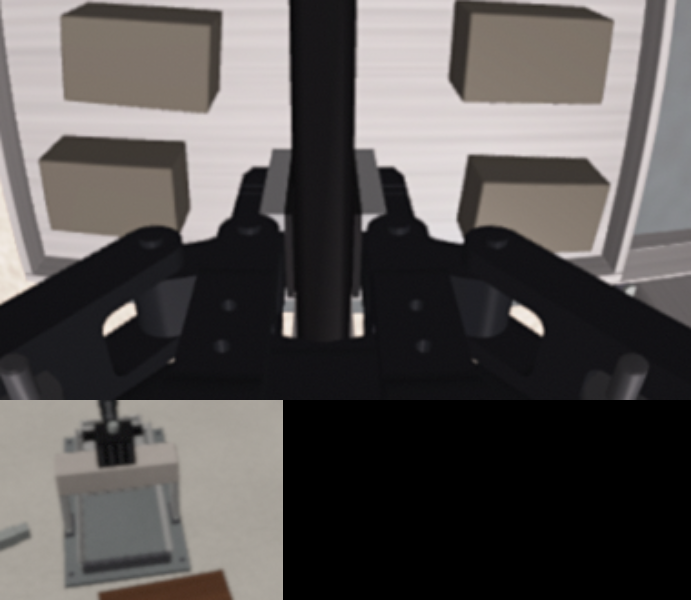

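Run:
```python
from h import *
g=cv2.imread("pics/w6.png",0)
c=load("w6")
d=np.array([.995,-.0998]);n=np.array([.0998,.995]);m=np.array([.3858,-.253])
print("pred guide in +y top",[proj("wrist",[*(m+a*d+.07*n),.034],c).round(0).tolist() for a in(.05,.12,.2)],"edge",[proj("wrist",[*(m+a*d+.107*n),.012],c).round(0).tolist() for a in(.05,.12,.2)])
t=np.array([.498,-.264]);print("tray +y rim outer",[proj("wrist",[*(t+a*d+.064*n),.0545],c).round(0).tolist() for a in(-.08,.0,.08)])
for x in(180,250,360): print(x,[(y,int(g[y,x])) for y in range(60,190,2)])
```

```text
pred guide in +y top [[170.0, 117.0], [291.0, 114.0], [423.0, 120.0]] edge [[180.0, 61.0], [289.0, 56.0], [410.0, 65.0]]
tray +y rim outer [[129.0, 131.0], [278.0, 125.0], [426.0, 131.0]]
180 [(60, 125), (62, 128), (64, 127), (66, 128), (68, 128), (70, 128), (72, 129), (74, 127), (76, 127), (78, 127), (80, 128), (82, 129), (84, 129), (86, 130), (88, 130), (90, 130), (92, 129), (94, 135), (96, 150), (98, 164), (100, 189), (102, 184), (104, 184), (106, 191), (108, 190), (110, 187), (112, 191), (114, 129), (116, 129), (118, 130), (120, 131), (122, 130), (124, 130), (126, 128), (128, 129), (130, 197), (132, 200), (134, 202), (136, 189), (138, 197), (140, 198), (142, 202), (144, 202), (146, 204), (148, 202), (150, 195), (152, 198), (154, 201), (156, 199), (158, 196), (160, 196), (162, 200), (164, 203), (166, 202), (168, 198), (170, 200), (172, 166), (174, 58), (176, 57), (178, 56), (180, 61), (182, 108), (184, 119), (186, 118), (188, 119)]
250 [(60, 131), (62, 130), (64, 132), (66, 132), (68, 130), (70, 131), (72, 130), (74, 130), (76, 129), (78, 128), (80, 129), (82, 129), (84, 129), (86
[... 675 characters left out ...]
70, 129), (72, 128), (74, 128), (76, 127), (78, 127), (80, 126), (82, 126), (84, 126), (86, 127), (88, 128), (90, 128), (92, 128), (94, 129), (96, 147), (98, 156), (100, 185), (102, 194), (104, 193), (106, 198), (108, 200), (110, 197), (112, 199), (114, 178), (116, 127), (118, 130), (120, 130), (122, 130), (124, 131), (126, 117), (128, 170), (130, 208), (132, 208), (134, 205), (136, 203), (138, 204), (140, 206), (142, 204), (144, 202), (146, 204), (148, 204), (150, 200), (152, 201), (154, 201), (156, 205), (158, 206), (160, 203), (162, 204), (164, 206), (166, 205), (168, 208), (170, 113), (172, 53), (174, 57), (176, 66), (178, 110), (180, 118), (182, 120), (184, 120), (186, 119), (188, 122)]
```

Numerically, the bed edge, guide and tray rim rows match prediction to within 1–2 px, so lateral offset and yaw are good. Moving 8 mm forward, then lowering.

Call:
apply_moves --pt "0.95 0.004 -0.0004 0 0" --pt "0.95 0.004 -0.0004 -0.004 0" --pt "0.95 0 0 -0.006 0" --pt "0.95 0 0 -0.005 0" --pt "0.95 0 0 -0.003 0" --pt "0.95 0 0 -0.002 0" --pt "0.95 0 0 0 0" --pt "0.95 0 0 0 0"

```text
time_s: 17.6
tool_pos: [0.5052, -0.2675, 0.1275]
ee_rot: [3.141, 0.0, 1.471]
ft_force: [-0.1, -1.0, -7.2]
grip_width: 0.013
finger_force: 59.9
```

Call:
apply_moves --pt "0.95 0 0 -0.001 0" --pt "0.95 0 0 -0.001 0" --pt "0.95 0 0 -0.001 0" --pt "0.95 0 0 0 0" --pt "0.95 0 0 0 0"

```text
time_s: 18.1
tool_pos: [0.5054, -0.2676, 0.1261]
ee_rot: [3.142, 0.0, 1.471]
ft_force: [-4.5, 3.4, 3.0]
grip_width: 0.0131
finger_force: 61.4
```

Call:
apply_moves --pt "0.7 0 0 0 0" --pt "0.42 0 0 0 0" --pt "0.42 0 0 0 0" --pt "0.42 0 0 0 0" --pt "0.42 0 0 0.02 0" --pt "0.42 -0.01 0 0.035 0" --pt "0.42 -0.02 0 0.04 0" --pt "0.42 -0.02 0 0.03 0" --pt "0.42 0 0 0 0" --pt "0.42 0 0 0 0"

```text
time_s: 19.1
tool_pos: [0.4553, -0.2677, 0.2505]
ee_rot: [3.139, 0.001, 1.47]
ft_force: [-0.8, 1.1, -0.4]
grip_width: 0.0494
finger_force: 0.0
```

Run:
```python
from h import *
s=ctrl.state(); print(s["tool_pos"],s["ee_rot"],s["qvel"].round(3))
a=save("wrist","w7"); b=save("side","s7")
cv2.imwrite("pics/c7.png",np.vstack([a[80:360],cv2.resize(b[150:270,160:370],(560,320),interpolation=cv2.INTER_CUBIC)])[:,:,::-1])
```

```text
[ 0.45532236 -0.26774344  0.25052059] [3.13923356e+00 1.35456204e-03 1.47029947e+00] [0.008 0.041 0.027 0.003 0.002 0.001]
```

View pics/c7.png

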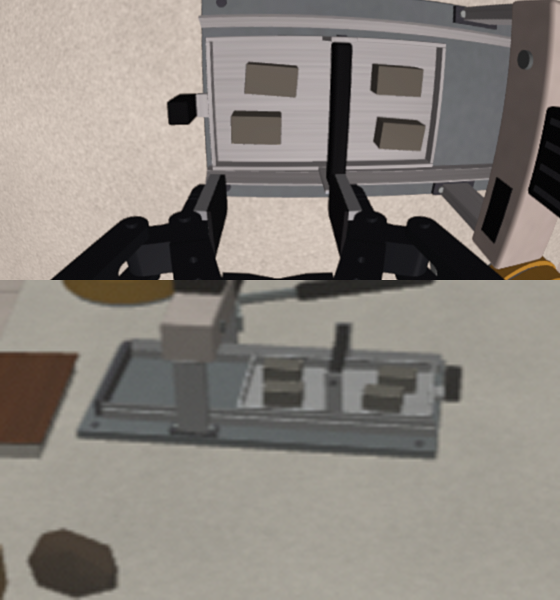

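The final picture shows the tray square between the guides, in front of the bridge, with four billets in it and the pull at crop (182,108).

Run:
```python
from h import *
c=load("w7"); g=cv2.imread("pics/w7.png",0)
d=np.array([.995,-.0998]);n=np.array([.0998,.995])
P=np.array([.370,-.2505])
print([proj("wrist",[*(P+a*d+b*n),.056],c).round(1).tolist() for a,b in[(-.01,.011),(.01,.011),(.01,-.011),(-.01,-.011)]])
m=(g[160:215,155:205]<60).astype(np.uint8); print(cv2.connectedComponentsWithStats(m)[2])
for y in range(168,212,4): print(y,g[y,160:204:2].tolist())
q=lambda p,z:onz("wrist",p,z,c)[:2]
print("rim",q((208,118),.030),q((447,125),.030),q((216,246),.030), "bar",q((342,124),.080),q((340,265),.080))
```

```text
[[165.7, 179.7], [187.6, 179.2], [189.3, 204.1], [167.8, 204.2]]
[[   0    0   50   55 1993]
 [  13   14   29   31  757]]
168 [197, 198, 199, 197, 200, 198, 201, 200, 193, 193, 195, 200, 200, 197, 195, 199, 198, 191, 185, 184, 187, 157]
172 [196, 201, 203, 193, 189, 196, 198, 196, 199, 202, 198, 194, 185, 188, 189, 190, 190, 183, 188, 181, 177, 145]
176 [199, 202, 194, 198, 197, 191, 192, 143, 61, 8, 1, 4, 0, 4, 3, 8, 3, 10, 134, 174, 168, 172]
180 [200, 194, 204, 209, 166, 46, 3, 3, 5, 6, 7, 7, 7, 7, 7, 8, 7, 9, 119, 173, 168, 170]
184 [197, 194, 198, 160, 13, 14, 15, 16, 16, 15, 15, 15, 17, 14, 7, 8, 7, 2, 111, 175, 167, 171]
188 [195, 190, 189, 165, 29, 13, 16, 13, 16, 16, 13, 15, 15, 13, 7, 7, 7, 1, 85, 170, 167, 171]
192 [197, 201, 197, 194, 43, 13, 13, 14, 15, 15, 14, 15, 16, 14, 11, 8, 9, 3, 66, 170, 168, 169]
196 [197, 197, 202, 197, 58, 11, 14, 14, 15, 13, 15, 15, 15, 14, 10, 4, 6, 7, 102, 174, 171, 172]
200 [201, 202, 200, 197, 96, 9, 15, 14, 16, 13, 15, 14, 14, 16, 12, 5, 88, 192, 201, 200, 199, 202]
204 [197, 192, 190, 191, 171, 68, 49, 55, 76, 77, 82, 80, 79, 81, 108, 185, 202, 203, 200, 205, 200, 198]
208 [201, 211, 209, 205, 204, 203, 198, 195, 196, 192, 193, 200, 198, 197, 195, 195, 204, 200, 190, 188, 197, 206]
rim [ 0.40040719 -0.19141447] [ 0.62638842 -0.21429806] [ 0.38984058 -0.31390137] bar [ 0.50935758 -0.20691368] [ 0.50206001 -0.32140033]
```

Call:
apply_moves --pt "0.42 -0.008 0.001 0 0.1428" --pt "0.42 -0.008 0.002 0 0.1428" --pt "0.42 -0.008 0.002 0 0.1428" --pt "0.42 -0.008 0.002 0 0.1428" --pt "0.42 -0.008 0.002 0 0.1428" --pt "0.42 -0.008 0.002 0 0.1428" --pt "0.42 -0.008 0.002 0 0.1428" --pt "0.42 -0.008 0.002 0 0.1428" --pt "0.42 -0.008 0.002 0 0.1428" --pt "0.42 -0.008 0 0 0.1428"

```text
time_s: 20.2
tool_pos: [0.3747, -0.2497, 0.2473]
ee_rot: [3.14, -0.003, 2.905]
ft_force: [0.6, 0.4, -0.5]
grip_width: 0.0494
finger_force: 0.0
```

Call:
apply_moves --pt "0.42 -0.002 -0.001 0 0.1428" --pt "0.42 -0.002 0 -0.03 0" --pt "0.42 0 0 -0.04 0" --pt "0.42 0 0 -0.03 0" --pt "0.42 0 0 -0.02 0" --pt "0.42 0 0 -0.012 0" --pt "0.42 0 0 -0.008 0" --pt "0.42 0 0 0 0" --pt "0.42 0 0 0 0"

```text
time_s: 21.1
tool_pos: [0.3717, -0.2518, 0.1101]
ee_rot: [-3.141, 0.001, 3.042]
ft_force: [0.0, -0.3, -0.0]
grip_width: 0.0498
finger_force: 0.0
```

Call:
apply_moves --pt "0.42 -0.001 0.001 -0.008 0" --pt "0.42 0 0 -0.006 0" --pt "0.42 0 0 0 0" --pt "0.6 0 0 0 0" --pt "0.85 0 0 0 0" --pt "0.85 0 0 0 0" --pt "0.85 0 0 0 0" --pt "0.85 0 0 0 0"

```text
time_s: 21.9
tool_pos: [0.3703, -0.2507, 0.0957]
ee_rot: [-3.141, 0.0, 3.042]
ft_force: [-1.6, -0.7, 1.5]
grip_width: 0.0214
finger_force: 59.3
```

Call:
apply_moves --pt "0.85 0.004 -0.0004 0 0" --pt "0.85 0.008 -0.0008 0 0" --pt "0.85 0.008 -0.0008 0 0" --pt "0.85 0.008 -0.0008 0 0" --pt "0.85 0.008 -0.0008 0 0" --pt "0.85 0.008 -0.0008 0 0" --pt "0.85 0.008 -0.0008 0 0" --pt "0.85 0.008 -0.0008 0 0"

```text
time_s: 22.7
tool_pos: [0.4292, -0.2565, 0.0957]
ee_rot: [3.141, -0.005, 3.042]
ft_force: [-9.6, 1.0, 10.3]
grip_width: 0.0209
finger_force: 60.5
```

Call:
apply_moves --pt "0.85 0.008 -0.0008 0.001 0" --pt "0.85 0.009 -0.0009 0 0" --pt "0.85 0.009 -0.0009 0 0" --pt "0.85 0.009 -0.0009 0 0" --pt "0.85 0.009 -0.0009 0 0" --pt "0.85 0.009 -0.0009 0 0" --pt "0.85 0.009 -0.0009 0 0" --pt "0.85 0.009 -0.0009 0 0" --pt "0.85 0.006 -0.0006 0 0" --pt "0.85 0.003 -0.0003 0 0"

```text
time_s: 23.7
tool_pos: [0.5099, -0.2642, 0.0958]
ee_rot: [3.141, -0.002, 3.042]
ft_force: [-5.1, 0.3, 2.6]
grip_width: 0.0215
finger_force: 59.4
```

Call:
apply_moves --pt "0.85 0.003 -0.0003 0 0" --pt "0.85 0.003 -0.0003 0 0" --pt "0.85 0.003 -0.0003 0 0" --pt "0.85 0.003 -0.0003 0 0" --pt "0.85 0.002 -0.0002 0 0" --pt "0.85 0 0 0 0"

```text
time_s: 24.3
tool_pos: [0.5245, -0.2657, 0.096]
ee_rot: [3.141, 0.0, 3.042]
ft_force: [-0.6, -0.1, -4.0]
grip_width: 0.0209
finger_force: 58.7
```

Call:
apply_moves --pt "0.85 0.002 -0.0002 0 0" --pt "0.85 0.002 -0.0002 0 0" --pt "0.85 0.001 -0.0001 0 0" --pt "0.85 0.001 -0.0001 0 0"

```text
time_s: 24.7
tool_pos: [0.5273, -0.2657, 0.0957]
ee_rot: [3.14, -0.01, 3.042]
ft_force: [-19.7, 1.6, 7.1]
grip_width: 0.0212
finger_force: 60.3
```

Call:
apply_moves --pt "0.85 0 0 0 0" --pt "0.85 0.001 -0.0001 0 0" --pt "0.85 0 0 0 0"

```text
time_s: 25.0
tool_pos: [0.5275, -0.2658, 0.0957]
ee_rot: [3.139, -0.012, 3.042]
ft_force: [-21.6, 3.7, 8.6]
grip_width: 0.0209
finger_force: 60.4
```

Run:
```python
from h import *
s=ctrl.state(); print(s["tool_pos"],s["ft_force"],s["ee_rot"])
b=save("side","s8"); c=load("side0"); g=cv2.cvtColor(b,cv2.COLOR_RGB2GRAY)
d=np.array([.995,-.0998]);n=np.array([.0998,.995])
# scan along line at mid-lane between guides on bed/rim height near stop
ctr=np.array([s["tool_pos"][0],s["tool_pos"][1]])+.136*d
for off in(.03,-.03,-.045):
  print(off,[(round(a*1000),int(g[int(round(p[1])),int(round(p[0]))])) for a in np.arange(.085,.135,.003) for p in[proj("side",[*(ctr+a*d+off*n),.030],c)]])
```

```text
[ 0.52747513 -0.26577737  0.0957422 ] [-21.58926248   3.67036054   8.62625822] [ 3.13947803 -0.01211389  3.04234912]
0.03 [(85, 119), (88, 119), (91, 151), (94, 153), (97, 151), (100, 129), (103, 92), (106, 104), (109, 109), (112, 74), (115, 65), (118, 71), (121, 85), (124, 85), (127, 121), (130, 153), (133, 165)]
-0.03 [(85, 103), (88, 103), (91, 107), (94, 118), (97, 137), (100, 128), (103, 93), (106, 114), (109, 119), (112, 79), (115, 79), (118, 70), (121, 73), (124, 98), (127, 139), (130, 159), (133, 164)]
-0.045 [(85, 99), (88, 99), (91, 101), (94, 95), (97, 89), (100, 87), (103, 84), (106, 98), (109, 101), (112, 76), (115, 76), (118, 68), (121, 73), (124, 99), (127, 140), (130, 161), (133, 163)]
```

Force holds steady at about 21 N with no motion, and the rim sits directly against the dark stop on both sides, so the tray is home. Easing the push, releasing, and backing straight up.

Call:
apply_moves --pt "0.85 -0.0025 0.0002 0 0" --pt "0.85 0 0 0 0" --pt "0.5 0 0 0 0" --pt "0.42 0 0 0 0" --pt "0.42 -0.002 0 0 0" --pt "0.42 0 0 0.01 0" --pt "0.42 0 0 0.03 0" --pt "0.42 -0.01 0 0.04 0" --pt "0.42 -0.02 0 0.04 0" --pt "0.42 -0.02 0 0.02 0"

```text
time_s: 26.05
tool_pos: [0.4778, -0.2673, 0.2422]
ee_rot: [-3.137, 0.007, 3.042]
ft_force: [-0.6, -0.5, 0.1]
grip_width: 0.0497
finger_force: 0.0
```

Run:
```python
from h import *
s=ctrl.state(); print(s["tool_pos"],s["ft_force"],s["grip_width"])
a=cv2.imread("pics/s8.png",0); b=cv2.cvtColor(save("side","s9"),cv2.COLOR_RGB2GRAY); c=load("s9")
d=np.array([.995,-.0998]);n=np.array([.0998,.995]); ctr=np.array([.5275,-.2658])+.136*d
def edges(g): return [[int(g[int(round(p[1])),int(round(p[0]))]) for x in np.arange(.097,.13,.003) for p in[proj("side",[*(ctr+x*d+off*n),.030],c)]] for off in(.03,-.03)]
print(edges(a));print(edges(b))
# wrist: pull top location
cw=load("w7"); w=save("wrist","w9"); cw=load("w9"); P=np.array([.5275,-.2658])
gw=cv2.cvtColor(w,cv2.COLOR_RGB2GRAY); p=proj("wrist",[*P,.056],cw); print(p)
m=(gw<45).astype(np.uint8); n_,l,st,ce=cv2.connectedComponentsWithStats(m)
for i in range(1,n_):
    if st[i,4]>150: print(st[i].tolist(),ce[i].round())
```

```text
[ 0.47775358 -0.26730524  0.24215023] [-0.61555477 -0.53158218  0.0727558 ] 0.049690146058047203
[[150, 128, 91, 104, 108, 74, 64, 71, 85, 85, 120], [137, 128, 93, 114, 118, 79, 79, 69, 72, 97, 138]]
[[144, 124, 90, 96, 102, 71, 61, 67, 82, 82, 116], [130, 122, 90, 111, 113, 74, 74, 66, 70, 94, 132]]
[287.72833006 258.78567332]
[0, 135, 73, 149, 2759] [ 33. 210.]
[275, 233, 25, 33, 777] [287. 249.]
[18, 255, 542, 165, 45518] [279. 364.]
[254, 280, 24, 10, 202] [266. 285.]
[299, 292, 25, 10, 213] [311. 296.]
```

```bash
python3 -c "
from plant import ctrl
print(ctrl.sign_off())"
```

```text
the job is handed in; nothing more can be done
None
```

I handed the job in at about 26 s. The tray holds four full-size billets lying flat, was set down between the guides and released, then regripped by its pull and slid home against the stop; the robot is clear of everything. While I placed the two billets, a finger knuckle briefly touched the tray's handle bar at about 14 N at most. I did not recheck the billets by eye after the slide.

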